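# Load a display bezel face up in the assembly nest and lock the clamp collar

## Task

Take the white display bezel out of its blue slotted stand and lay it in the pocket of the aluminium nest with its dark display window facing up, its green back part down inside the pocket so that the white flange lies flat on the nest (either way round end to end). Then turn the clamp collar by its red pin until its white pointer line is at the red mark, so that the steel toe lies over the end of the bezel. Leave the screwdriver, tape roll, bottle and basket where they are.

Things in the scene. Friction and masses are not known exactly. Their poses are not given: they have to be found in the camera images.
- bezel: White flange plate 90 mm long (own z), 52 wide (y), 5 thick (x), with a green block 80 x 40 x 4 mm centred on its back; 70 g. Front: dark window, an orange bar at each end. Starts on edge in the stand. Origin: middle of the lower short edge; z along the length (up at the start), x out of the display face: face at x = +4.5 mm, flange back -0.5, block back -4.5. Grip across the 52 or 9 mm.
- bezel_face (a point): Centre of the bezel's display face; same axes as bezel.
- stand: Fixed stand: black plate 75 x 85 x 8 mm with two blue ribs (each 36 mm long in own y, 10 mm thick, tops at 28 mm) leaving a slot 11 mm wide and 20 mm deep along own y; slot floor at 8 mm. The bezel stands in the slot. Origin: centre of the underside.
- nest: Fixed nest: grey base 8 mm high, aluminium block 100 (own x) x 52 mm (y), top at 36 mm, room for fingers beside it. Pocket in its top, centred, 85 (x) x 43 mm, 8 deep, takes the green block; the flange rests on its rim, face then at 41 mm. End fences: inner faces x = +-48 mm, tops at 38. Clamp axis at x = +76 mm on a plate with top at 40 mm. Origin: under the block's centre.
- nest_seat (a point): Centre of the pocket at the height of the block's top (36 mm above the nest's underside); axes as nest.
- clamp (a joint): Collar angle (rad), vertical axis, counter-clockwise positive from above. 0 = locked: toe along the nest's -x over the bezel's end, white line at the red mark on the plate's +x side. +1.57: toe along the nest's -y, open. Range -0.35 to 1.6, no stop at 0, stays where left. Black collar 34 mm wide, top at 54 mm; steel toe 42 mm long from the axis, 12 wide, 43 to 52 mm above the nest's underside.
- clamp_pin (a point): Centre of the top of the red pin on the toe: an upright round pin 12 mm across, 26 mm from the collar's axis, standing 18 mm above the toe; top 70 mm above the nest's underside.
- screwdriver: Bystander: screwdriver 160 mm long lying along own x. Leave alone.
- tape: Bystander: yellow roll of tape, 56 mm across, 20 mm high, origin under its centre. Leave alone.
- bottle: Bystander: white bottle 64 mm across, 190 mm high, origin under its centre. Leave alone.
- basket: Bystander: white open basket 170 x 130 x 70 mm, origin under its centre. Leave alone.
There are look-alikes about, which are no part of the job. Of the things like the bezel, leave any that is brown or pink; of the rest the smaller one is meant.

How it is judged:
By the outcome, as a careful person would: the job done as asked, in the order asked, and still so for the second after the job is handed in, with the robot touching nothing.
It also fails if it takes over 67 s, if anything falls off the work surface, if the arm or the gripper's body presses on something with over 40 N, if the wrist force passes 120 N, or if a joint passes its speed limit or range.

## Robot

A 7-joint arm with a two-finger parallel gripper is mounted at the origin on the work surface. World frame = base frame: x ahead of the robot, y to its left, z up, the work surface at z = 0. Lengths are in mm, angles in rad, forces in N, time in s.
With the tool pointing down it reaches from about 425 to 875 mm from the base axis. Payload 4.7 kg.
Tool frame: the origin (TCP) lies at the very end of the fingers, on their centre line; the grasp point (between the pads) lies 19 mm behind it; z points along the fingers, y is the line along which they close (so a half turn about z gives the same grasp; the last joint's range is limited). The gripper opens to 87 mm and grips with 3 to 60 N. Pads are 19 mm wide; open, the fingers measure 117 mm over their backs; the gripper's body (75 mm by 190 mm) begins 51 mm behind the grasp point.
Start: joints at [-1.25, 0.321, -0.07, 1.45, 0.023, 1.371, -0.057], TCP at [196.336, 619.662, 186.187] pointing down, gripper open.
Joint ranges: [-2.86, 2.86], [-0.3, 2.09], [-1.38, 1.24], [0.06, 2.45], [-1.56, 4.7], [0.09, 2.05], [-2.69, 2.69]. Speed limits (rad/s): [2.57, 2.57, 3.14, 3.14, 3.14, 3.14, 3.14].

## Interface

Orientations are given as a unit quaternion [w, x, y, z].
In Python, from workcell import manip, kinematics, snapshot, camera_info, status gives the robot as it stands. Calls block until the motion is done:
- manip.reach(position, orientation): joint-space move of the TCP to a pose.
- manip.line_to(position, velocity=150, attitude=None, stop_force=None): straight line of the TCP; attitude=None keeps the orientation; velocity is the mean speed in mm/s. With stop_force (N) it stops when the force on the tool has changed by that much, and returns True; else False.
- manip.set_joints(angles): joint-space move.
- manip.set_gripper(opening, grip_force=None): opening from 0.0 (shut) to 1.0 (fully open); grip_force is the grip in N (None keeps the last); returns when the fingers have stopped.
- manip.dwell(seconds).
- kinematics.ik(position, orientation): joint angles nearest the present ones, or None.
- snapshot(name): name is "scene" or "top" or "wrist"; returns (picture, depth): 480x640x3 uint8, red, green, blue; 480x640 float32, mm along the optical axis (not along the pixel's ray), 0 where there is no reading.
- camera_info(name): a dict with "vertical_fov" (degrees; the focal length in pixels is half the picture's height over the tangent of half this angle, whatever the lens; pixels are square), "cx", "cy" (the principal point, pixels), "eye" and "rotation" of the camera in the world; the wrist camera has in their place "T_tool_cam" (4x4, takes a point from camera to tool coordinates, whose origin is the TCP and whose axes are the flange's). Camera axes: x right, y down, z forward; pixel columns grow to the right and rows downward; lengths in mm; the calibration is good to about 2 mm. A picture is of the moment at which its call begins: read the wrist's pose just before it. camera_info takes no time and is no camera call.
A pose or a line that the arm cannot do raises manip.PlanningError and nothing moves.
- manip.job_done(): hands the job in; it is judged then, once.
Readings, each from a call of its own:
- status.read_t(): time.
- status.read_joints(): joint angles.
- status.read_qd(): joint speeds.
- status.read_effort(): joint torques, N m.
- status.read_tcp_pos(): TCP position.
- status.read_ee_rot(): TCP orientation.
- status.read_force(): force on the tool from outside, world axes, zero at the start.
- status.read_wrist_torque(): the same for the moment, N m.
- status.read_gripper_width(): opening from 0.0 (shut) to 1.0 (fully open).
- status.read_grasp_force(): force on a finger pad.
Only numpy, scipy, OpenCV 4.12 (cv2) and the standard library are available. Lean on these libraries where they do the work, as an engineer would, in place of code of your own. Each camera call takes 0.05 s, during which the arm holds its last target. There are 200 camera calls.

## Working session

There is one attempt and no reset: what is moved stays moved. The work goes in short steps, each a Python script; the robot and the scene stay as the last script left them, time stands still between calls to the robot, and variables do not carry over. Pictures are saved under pics/ and viewed, at most 10 in all, crops included, and the job is handed in when it is done.

```bash
ls; mkdir -p pics; cat > h.py <<'E'
import numpy as np, cv2
from workcell import manip, kinematics, snapshot, camera_info, status
from scipy.spatial.transform import Rotation as R
def cam(n):
    c=camera_info(n)
    f=240/np.tan(np.radians(c["vertical_fov"])/2)
    return c,f
def cloud(n,d):
    c,f=cam(n)
    v,u=np.mgrid[:480,:640]
    P=np.stack([(u-c["cx"])*d/f,(v-c["cy"])*d/f,d],-1)
    if "eye" in c: return P@np.array(c["rotation"]).T+np.array(c["eye"])
    T=np.array(c["T_tool_cam"]); p=np.array(status.read_tcp_pos()); q=status.read_ee_rot()
    Rt=R.from_quat(q,scalar_first=True).as_matrix()
    return (P@T[:3,:3].T+T[:3,3])@Rt.T+p
def save(n,im): cv2.imwrite(f"pics/{n}.png",im[:,:,::-1])
E
python3 - <<'E'
from h import *
for n in("scene","top"):
    im,d=snapshot(n); save(n,im); np.savez(f"{n}.npz",im=im,d=d,P=cloud(n,d)); print(camera_info(n))
print(camera_info("wrist"),status.read_ee_rot(),status.read_tcp_pos(),status.read_t())
E
```

```text
picsTraceback (most recent call last):
  File "<stdin>", line 3, in <module>
  File "h.py", line 12, in cloud
    if "eye" in c: return P@np.array(c["rotation"]).T+np.array(c["eye"])
                          ~^~~~~~~~~~~~~~~~~~~~~~~~~~
ValueError: matmul: Input operand 1 has a mismatch in its core dimension 0, with gufunc signature (n?,k),(k,m?)->(n?,m?) (size 4 is different from 3)
```

```bash
sed -i 's/P@np.array(c\["rotation"\]).T/P@R.from_quat(c["rotation"],scalar_first=True).as_matrix().T/' h.py
python3 - <<'E'
from h import *
for n in("scene","top"):
    im,d=snapshot(n); save(n,im); np.savez(f"{n}.npz",im=im,d=d,P=cloud(n,d)); print(camera_info(n))
    P=cloud(n,d); print(np.round(P[::120,::160][:, :].reshape(-1,3)[:20]).tolist())
print(camera_info("wrist"),status.read_ee_rot(),status.read_tcp_pos(),status.read_t())
E
```

```text
{'vertical_fov': 47.71044488376977, 'cx': 320.0680427052266, 'cy': 234.76144943745402, 'eye': array([1225.80828715, -712.3545816 ,  975.95605304]), 'rotation': array([-0.37206877,  0.85031046,  0.34039395, -0.150562  ])}
[[-702.0, -144.0, 369.0], [-701.0, 411.0, 228.0], [-343.0, 925.0, 183.0], [131.0, 1367.0, 184.0], [-644.0, -303.0, 35.0], [-26.0, -56.0, 181.0], [89.0, 473.0, -1.0], [392.0, 1055.0, -128.0], [-104.0, -544.0, 0.0], [204.0, -255.0, 3.0], [510.0, 33.0, 4.0], [811.0, 324.0, 1.0], [273.0, -702.0, 3.0], [529.0, -471.0, 16.0], [764.0, -234.0, 2.0], [842.0, 550.0, -750.0]]
{'vertical_fov': 50.33147351063135, 'cx': 324.45904599698906, 'cy': 239.77846835117293, 'eye': array([ 442.18875318,    8.60834731, 1226.72445095]), 'rotation': array([ 0.03164296, -0.69642735,  0.71612015, -0.03405285])}
[[1638.0, 1286.0, -746.0], [1622.0, 639.0, -750.0], [1604.0, -10.0, -748.0], [1584.0, -658.0, -743.0], [1140.0, 1275.0, -753.0], [865.0, 400.0, -1.0], [852.0, 6.0, 3.0], [844.0, -390.0, -4.0], [624.0, 1047.0, -416.0], [567.0, 399.0, -1.0], [556.0, 14.0, -3.0], [546.0, -372.0, -0.0], [239.0, 1052.0, -443.0], [283.0, 399.0, -0.0], [272.0, 21.0, -3.0], [262.0, -355.0, 3.0]]
{'vertical_fov': 69.62330901714549, 'cx': 321.15927778873856, 'cy': 244.49415106800868, 'T_tool_cam': array([[-5.61399140e-05, -9.66348972e-01, -2.57234640e-01,
         7.10161725e+01],
       [ 9.99999844e-01, -1.97382944e-04,  5.23261176e-04,
        -1.36891861e-01],
       [-5.56426630e-04, -2.57234571e-01,  9.66348832e-01,
        -1.98157661e+02],
       [ 0.00000000e+00,  0.00000000e+00,  0.00000000e+00,
         1.00000000e+00]])} [-5.19285648e-05  1.52792293e-01  9.88258079e-01 -6.93562588e-04] [196.21114693 619.18880461 185.3482482 ] 0.15
```

View pics/scene.png

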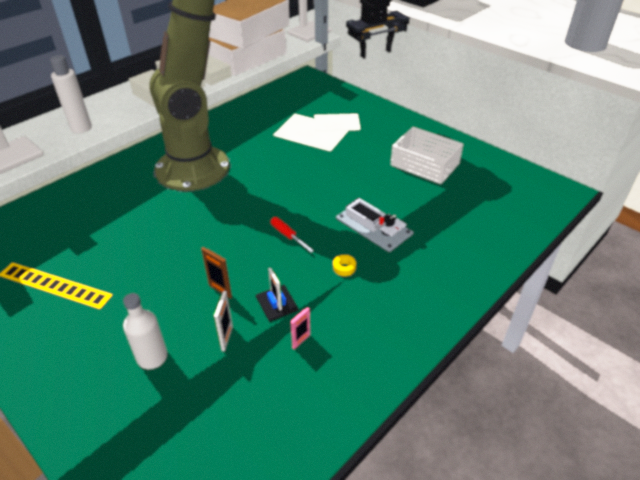

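View pics/top.png

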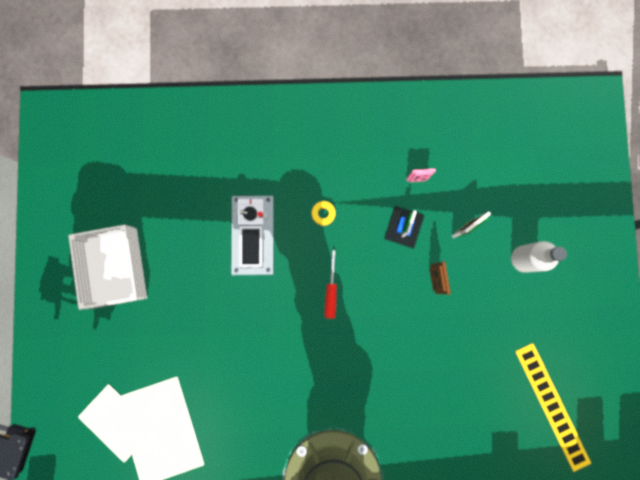

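The scene and top views show the bezel in the blue stand at top px (404,227), with a larger white look-alike loose at (471,223). The nest is at (252,240). Its clamp is at (250,213) with the red pin to the right, so it is open and nest +x points to about world +x. Next I get coarse positions from the depth images.

```bash
python3 - <<'E'
from h import *
T=np.load("top.npz");S=np.load("scene.npz")
for nm,Z in(("top",T),("scene",S)):
    im=Z["im"];P=Z["P"];hsv=cv2.cvtColor(im,cv2.COLOR_RGB2HSV).astype(int)
    h,s,v=hsv[...,0],hsv[...,1],hsv[...,2]
    X,Y,H=P[...,0],P[...,1],P[...,2]
    tab=(X>250)&(X<850)&(Y<450)&(Y>-450)
    def rep(n,m):
        m=m&tab
        q=P[m]
        if len(q)<3: print(nm,n,len(q));return
        print(nm,n,len(q),"min",np.percentile(q,2,axis=0).round(),"max",np.percentile(q,98,axis=0).round(),"med",np.median(q,0).round())
    rep("blue",(h>100)&(h<125)&(s>150)&(v>100))
    rep("whitebez",(s<50)&(v>120)&(H>40)&(H<125)&(Y<-90)&(Y>-240))
    rep("whitebig",(s<50)&(v>120)&(H>15)&(H<160)&(Y<-240)&(Y>-360)&(X<640))
    rep("pin",((h<8)|(h>172))&(s>150)&(H>45)&(Y>50))
    m=(s<60)&(v>80)&(Y>50)&(Y<250)&(X>450)&(H>3)&(H<80)&tab
    rep("nest",m)
    m2=(m&(H>3)&(H<14)); rep("nestbase",m2)
    c=cv2.minAreaRect(P[m][:,:2].astype(np.float32)) ; print(nm,"nestrect",c)
    rep("black",(v<50)&(H>3)&(H<15)&(Y<-80)&(Y>-250))
    rep("bottle",(H>150)&(s<60)&(Y<-250))
    rep("pink",((h>160)&(s>60)&(v>150)&(Y<-100)&(H>20)))
    rep("brown",((h>5)&(h<20)&(s>120)&(Y<-100)&(H>20)))
c=T["im"][190:260,360:510];save("z1",cv2.resize(c,None,fx=5,fy=5,interpolation=cv2.INTER_CUBIC))
E
```

```text
top blue 117 min [ 562. -206.    4.] max [ 607. -169.   33.] med [ 583. -179.   26.]
top whitebez 72 min [ 559. -209.   55.] max [ 699. -181.  101.] med [ 584. -191.   97.]
top whitebig 174 min [ 555. -357.   23.] max [ 596. -303.  122.] med [ 571. -325.  115.]
top pin 11 min [611. 147.  67.] max [616. 153.  74.] med [613. 149.  69.]
top nest 2534 min [482. 128.   4.] max [665. 224.  52.] med [580. 169.  10.]
top nestbase 1500 min [481. 128.   4.] max [666. 225.  13.] med [563. 160.   8.]
top nestrect ((573.171142578125, 175.92868041992188), (100.61095428466797, 188.82786560058594), 88.56758117675781)
top black 59 min [ 602. -213.    4.] max [ 628. -169.   12.] med [ 618. -188.    8.]
top bottle 0
top pink 197 min [ 693. -247.   23.] max [ 703. -200.   92.] med [ 695. -224.   72.]
top brown 355 min [ 425. -259.   29.] max [ 486. -244.  127.] med [ 455. -250.  113.]
scene blue 167 min [ 547. -209.    6.] max [ 605. -168.   34.] med [ 586. -198.   24.]
scene whitebez 122 min [ 561. -202.   43.] max [ 609. -184.  101.] med [ 597. -198.   90.]
scene whitebig 261 min [ 560. -360.   19.] max [ 599. -307.  122.] med [ 588. -353.  110.]
scene pin 28 min [610. 144.  54.] max [621. 166.  73.] med [617. 148.  66.]
scene nest 1610 min [490. 126.   4.] max [666. 211.  51.] med [594. 153.  12.]
scene nestbase 873 min [485. 125.   4.] max [667. 216.  13.] med [613. 147.   8.]
scene nestrect ((574.869140625, 176.47752380371094), (110.86408233642578, 193.85595703125), 86.10696411132812)
scene black 349 min [ 545. -233.    4.] max [ 631. -152.   12.] med [ 608. -200.    8.]
scene bottle 0
scene pink 223 min [ 693. -251.   22.] max [ 704. -202.   92.] med [ 701. -234.   77.]
scene brown 477 min [ 425. -326.   22.] max [ 577. -252.  126.] med [ 464. -257.   96.]
```

View pics/z1.png

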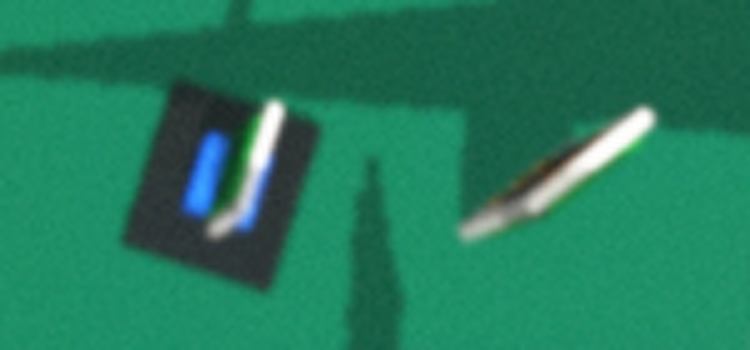

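```bash
cat >> h.py <<'E'
def Q(x,z):
    "tool orientation from tool x and z directions (world)"
    z=np.array(z,float);z/=np.linalg.norm(z);x=np.array(x,float);x-=z*(x@z);x/=np.linalg.norm(x)
    q=R.from_matrix(np.stack([x,np.cross(z,x),z],1)).as_quat(scalar_first=True); return q
E
python3 - <<'E'
from h import *
def show(n,p,q):
    j=kinematics.ik(p,q); print(n,None if j is None else np.round(j,2).tolist())
for a in range(0,360,45):
    x=[np.cos(np.radians(a)),np.sin(np.radians(a)),0]
    show(("nestview",a),[573,176,160],Q(x,[0,0,-1])); show(("standview",a),[585,-190,220],Q(x,[0,0,-1]))
for s in(1,-1):
    show(("nestplace",s),[573,176,30],Q([s,0,s],[1,0,-1]))
    for f in(1,-1):
        show(("standgrasp face",f,s),[585,-190,60],Q([0,-s*f,s],[0,-f,-1]))
E
```

```text
('nestview', 0) [-0.79, 0.24, 0.53, 1.64, -0.13, 1.3, -1.81]
('standview', 0) [0.16, 0.23, 0.13, 1.5, -0.03, 1.41, -1.28]
('nestview', 45) [-0.75, 0.24, 0.48, 1.64, -0.11, 1.29, -1.04]
('standview', 45) [0.15, 0.23, 0.14, 1.5, -0.03, 1.41, -0.49]
('nestview', 90) [-0.73, 0.24, 0.46, 1.64, -0.11, 1.29, -0.26]
('standview', 90) [0.14, 0.23, 0.15, 1.5, -0.04, 1.41, 0.3]
('nestview', 135) [-0.66, 0.23, 0.38, 1.63, -0.09, 1.29, 0.51]
('standview', 135) [0.14, 0.23, 0.16, 1.5, -0.04, 1.41, 1.08]
('nestview', 180) [-0.62, 0.23, 0.33, 1.63, -0.08, 1.29, 1.29]
('standview', 180) [0.14, 0.23, 0.15, 1.5, -0.04, 1.41, 1.87]
('nestview', 225) [-0.58, 0.23, 0.28, 1.63, -0.06, 1.29, 2.07]
('standview', 225) [1.14, 0.46, -1.18, 1.46, 0.43, 1.5, 2.32]
('nestview', 270) [0.56, 0.47, -1.18, 1.59, 0.44, 1.38, 2.48]
('standview', 270) [-0.55, 0.36, 1.07, 1.52, -0.32, 1.44, -2.62]
('nestview', 315) [-1.2, 0.36, 1.07, 1.65, -0.33, 1.32, -2.43]
('standview', 315) [-0.55, 0.36, 1.07, 1.52, -0.32, 1.44, -1.83]
('nestplace', 1) [-0.93, 0.02, 0.3, 2.45, 1.58, 0.42, 2.65]
('standgrasp face', 1, 1) [-0.38, 0.44, 0.21, 1.83, 0.75, 1.17, 2.55]
('standgrasp face', -1, 1) [0.2, 0.83, 0.71, 1.39, -0.97, 1.8, 1.04]
('nestplace', -1) [-0.79, 0.03, 0.16, 2.44, 1.58, 0.42, -0.49]
('standgrasp face', 1, -1) [-0.68, 0.49, 0.58, 1.85, 0.59, 1.08, -0.48]
('standgrasp face', -1, -1) [0.02, 1.01, 1.06, 1.4, -1.2, 1.97, -2.0]
```

The crop shows the bezel's green back on the +y side, so the display faces about -y with a yaw near -17°. I will grip across the 52 mm width with the tool at about 45° from the front side and lay it down in the nest at about 45°. First I take close wrist views of the nest and stand.

```bash
python3 - <<'E'
from h import *
ims=[]
for n,p in(("nest",[573,176,170]),("stand",[585,-190,230])):
    manip.reach(p,Q([-1,0,0],[0,0,-1]))
    manip.dwell(0.3)
    c=None; pos=status.read_tcp_pos(); P=None
    im,d=snapshot("wrist"); P=cloud("wrist",d); np.savez("w_"+n+".npz",im=im,d=d,P=P); ims.append(im)
    print(n,status.read_t(),np.round(pos,1),np.round(status.read_joints(),2))
save("w",cv2.resize(np.hstack(ims),(800,300),interpolation=cv2.INTER_AREA))
E
```

```text
nest 2.5917 [572.9 176.5 170. ] [-0.62  0.22  0.33  1.62 -0.07  1.31  1.29]
stand 4.325 [ 585.2 -189.1  229.8] [-0.22  0.25  0.6   1.5  -0.14  1.44  1.95]
```

View pics/w.png

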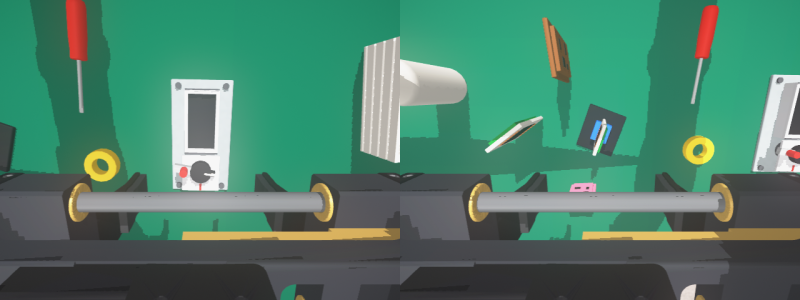

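The wrist views show the nest at about half-scale px (203,135) with its dark pocket and the clamp below it, and the red pin at (182,172). In the second panel the stand is at (600,130) and the bezel's top edge runs (595,155) to (603,122).

```bash
python3 - <<'E'
from h import *
def rect(n,q):
    (c,s,a)=cv2.minAreaRect(q[:,:2].astype(np.float32)); print(n,len(q),np.round(c,1),np.round(s,1),round(a,1),"z",np.percentile(q[:,2],[5,50,95]).round(1))
def comp(m):
    n,l,st,_=cv2.connectedComponentsWithStats(m.astype(np.uint8)); k=1+np.argmax(st[1:,4]); return l==k
def hsv(im):
    h=cv2.cvtColor(im,cv2.COLOR_RGB2HSV).astype(int); return h[...,0],h[...,1],h[...,2]
Z=np.load("w_nest.npz");P=Z["P"];im=Z["im"];h,s,v=hsv(im)
X,Y,H=P[...,0],P[...,1],P[...,2]
box=(X>460)&(X<690)&(Y>100)&(Y<250)
b=box&(H>5)&(H<75)
rect("nest all",P[comp(b)])
for lo,hi,n in((5,12,"base"),(25,31,"pocketfloor"),(34,37,"top36"),(37.5,42,"plate40"),(50,60,"collar"),(64,76,"pin")):
    m=box&(H>lo)&(H<hi); 
    if m.sum()>10: rect(n,P[comp(m)])
pm=comp(box&((h<8)|(h>172))&(s>140)&(H>62)); print("pin",pm.sum(),P[pm].mean(0).round(1))
pk=comp(box&(v<90)&(H<33)&(H>20)&(X<640)); rect("dark pocket",P[pk])
g=np.where((P[pk][:,2]>0)); 
print("table",np.median(H[(X>450)&(X<600)&(Y>60)&(Y<110)&(s>100)]))
col=comp(box&(v<80)&(H>48)&(H<60)); rect("collar dark",P[col])
Z=np.load("w_stand.npz");P=Z["P"];im=Z["im"];h,s,v=hsv(im)
X,Y,H=P[...,0],P[...,1],P[...,2]
box=(X>520)&(X<660)&(Y>-260)&(Y<-120)
rect("plate",P[comp(box&(v<90)&(H>4)&(H<12))])
rect("ribs",P[comp(box&(h>100)&(h<125)&(s>120)&(H>24)&(H<32))])
rb=box&(h>100)&(h<125)&(s>120)&(H>24)&(H<32)
n,l,st,ce=cv2.connectedComponentsWithStats(rb.astype(np.uint8))
for k in range(1,n):
    if st[k,4]>30: rect("rib",P[l==k])
t=box&(H>93)&(H<103); rect("beztop",P[comp(t)])
print("table",np.median(H[(X>450)&(X<540)&(Y>-200)&(Y<-150)&(s>100)]))
f=box&(H>40)&(H<103)&(h>35)&(h<85)&(s>120); print("green above 40:",f.sum(),P[f].mean(0) if f.sum() else "")
c1=np.load("w_nest.npz")["im"][120:320,250:400];c2=im[150:300,270:420][:, :]
save("z2",np.hstack([cv2.resize(c1,(400,533),interpolation=cv2.INTER_CUBIC),cv2.resize(c2,(400,400),interpolation=cv2.INTER_CUBIC)[:400] if 0 else cv2.copyMakeBorder(cv2.resize(c2,(400,400),interpolation=cv2.INTER_CUBIC),0,133,0,0,cv2.BORDER_CONSTANT)]))
E
```

```text
nest all 16589 [572.  177.4] [100. 190.] 88.9 z [ 6.6 27.4 53.7]
base 7299 [572.  177.4] [100. 190.] 88.9 z [6.3 7.6 9.1]
pocketfloor 3844 [542.2 178.1] [42.9 85.3] 89.0 z [26.8 27.9 29.2]
top36 1494 [542.2 178.1] [ 51.5 100.3] 88.9 z [34.5 35.6 36.8]
plate40 2012 [623.6 176.7] [59.3 60.4] 88.9 z [38.4 39.6 40.8]
collar 1169 [618.5 167.1] [33.1 63.5] 6.3 z [51.1 53.9 55.4]
pin 142 [612.9 150.7] [11.2 11.3] 0.1 z [65.5 69.5 70.7]
pin 126 [611.2 150.9  71.3]Traceback (most recent call last):
  File "<stdin>", line 17, in <module>
  File "<stdin>", line 5, in comp
    return _wrapfunc(a, 'argmax', axis=axis, out=out, **kwds)
    return bound(*args, **kwds)
ValueError: attempt to get argmax of an empty sequence
```

```bash
python3 - <<'E'
from h import *
def rect(n,q):
    (c,s,a)=cv2.minAreaRect(q[:,:2].astype(np.float32)); print(n,len(q),np.round(c,1),np.round(s,1),round(a,1),"z",np.percentile(q[:,2],[5,50,95]).round(1))
def comp(m):
    n,l,st,_=cv2.connectedComponentsWithStats(m.astype(np.uint8)); k=1+np.argmax(st[1:,4]); return l==k
Z=np.load("w_stand.npz");P=Z["P"];im=Z["im"];q=cv2.cvtColor(im,cv2.COLOR_RGB2HSV).astype(int);h,s,v=q[...,0],q[...,1],q[...,2]
X,Y,H=P[...,0],P[...,1],P[...,2]
box=(X>520)&(X<660)&(Y>-260)&(Y<-120)
rect("plate all",P[comp(box&(H>4)&(H<12))])
rb=box&(h>100)&(h<125)&(s>120)&(H>25)&(H<31)
n,l,st,ce=cv2.connectedComponentsWithStats(rb.astype(np.uint8))
for k in range(1,n):
    if st[k,4]>30: rect("rib",P[l==k])
t=box&(H>95)&(H<101); rect("beztop",P[comp(t)])
sd=box&(H>35)&(H<94); rect("bezel sides",P[comp(sd)]); print(P[sd][np.argsort(P[sd][:,2])][::max(1,sd.sum()//8)].round(1).tolist())
for n,mm in(("big",(X>520)&(X<640)&(Y<-290)&(Y>-380)&(H>20)&(H<140)),("brown",(X>400)&(X<520)&(Y<-220)&(Y>-290)&(H>20)&(H<160)),("pink",(X>660)&(X<730)&(Y<-180)&(Y>-270)&(H>20)&(H<130)),):
    if mm.sum()>20: rect(n,P[mm])
c2=im[180:270,270:390]
save("z2",cv2.resize(c2,(600,450),interpolation=cv2.INTER_CUBIC))
# ik scan
def bz(phi,yaw,x): pass
yaw_n=np.radians(-1.0); n=np.array([np.cos(yaw_n),np.sin(yaw_n),0])
xb=np.array([-.29,-.957,0]);up=np.array([0,0,1.])
for deg in(40,45,50,55):
    th=np.radians(deg);S,C=np.sin(th),np.cos(th)
    for k in(1,-1):
        for zb in(55,65,75):
            # stand
            o=np.array([585,-190,8.]); a=-S*xb-C*up; tx=k*(-C*xb+S*up)
            p=o+up*zb+19*a
            j1=kinematics.ik(p,Q(tx,a)); j1b=kinematics.ik(p-80*a*0+[0,0,120],Q(tx,a))
            # nest: zb=-n, xb=up
            a2=-S*up+C*n; tx2=k*(-C*up-S*n); p2=np.array([542.2,178.1,36.5])+n*45-n*zb+19*a2
            j2=kinematics.ik(p2,Q(tx2,a2)); j2b=kinematics.ik(p2+[0,0,80],Q(tx2,a2))
            print(deg,k,zb,*[None if j is None else np.round(j,2).tolist() for j in(j1,j1b,j2,j2b)])
E
```

```text
plate all 3100 [ 581.4 -188.5] [75.  85.2] 69.9 z [6.2 7.6 9. ]
rib 246 [ 577.5 -198.5] [ 9.4 35.8] 69.8 z [26.5 27.6 28.9]
rib 154 [ 585.4 -176.6] [ 8.3 36. ] 75.9 z [26.  27.4 28.7]
beztop 269 [ 582.1 -191. ] [ 5. 52.] 69.9 z [96.  97.5 98.9]
bezel sides 330 [ 582.2 -189.1] [ 9.4 51.1] 69.7 z [42.3 89.1 93.4]
[[588.3, -196.1, 35.3], [557.5, -183.8, 53.0], [586.5, -195.5, 67.6], [601.4, -200.6, 78.4], [588.4, -196.2, 89.0], [592.8, -188.2, 91.9], [599.9, -194.2, 92.6], [581.4, -186.2, 93.1], [567.3, -180.4, 93.9]]
big 1636 [ 572.7 -332.8] [12.7 69.2] 36.2 z [ 34.9 111.1 118.9]
brown 2596 [ 454.9 -252.3] [71.6 13.4] 6.9 z [ 38.6 116.4 124.4]
pink 360 [ 694.3 -224.9] [ 6.8 51.8] 1.4 z [21.2 34.  46.7]
40 1 55 [0.08, 0.68, 0.78, 1.65, -1.04, 1.56, 0.88] [0.03, 0.56, 0.86, 1.56, -0.97, 1.69, 0.73] None None
40 1 65 [0.08, 0.67, 0.79, 1.64, -1.03, 1.57, 0.87] [0.03, 0.55, 0.87, 1.55, -0.97, 1.7, 0.72] None None
40 1 75 [0.07, 0.66, 0.8, 1.64, -1.02, 1.58, 0.86] [0.02, 0.54, 0.87, 1.54, -0.96, 1.71, 0.71] None None
40 -1 55 [-0.08, 0.83, 1.06, 1.65, -1.21, 1.71, -2.18] [-0.09, 0.65, 1.06,
[... 2266 characters left out ...]
0, -0.6, 2.36, 0.94, 0.43, 0.14] [-0.4, -0.17, -0.21, 2.31, 0.6, 0.57, 0.5]
55 1 75 [0.2, 0.82, 0.79, 1.58, -1.22, 1.81, 0.98] [0.15, 0.69, 0.88, 1.52, -1.19, 1.92, 0.83] [-0.0, -0.02, -0.62, 2.38, 0.92, 0.43, 0.14] [-0.39, -0.19, -0.23, 2.33, 0.59, 0.57, 0.5]
55 -1 55 [0.05, 1.02, 1.06, 1.59, -1.42, 1.98, -2.08] [0.05, 0.82, 1.06, 1.54, -1.31, 2.02, -2.24] None [0.6, -0.26, -1.08, 2.27, 0.17, 0.47, -2.25]
55 -1 65 [0.05, 1.0, 1.06, 1.59, -1.41, 1.99, -2.09] [0.05, 0.8, 1.06, 1.54, -1.3, 2.02, -2.25] None [0.33, -0.22, -0.86, 2.29, 0.33, 0.5, -2.4]
55 -1 75 [0.05, 0.98, 1.06, 1.59, -1.4, 1.99, -2.1] [0.05, 0.79, 1.06, 1.53, -1.3, 2.03, -2.26] None [0.32, -0.25, -0.86, 2.31, 0.28, 0.5, -2.38]
```

View pics/z2.png

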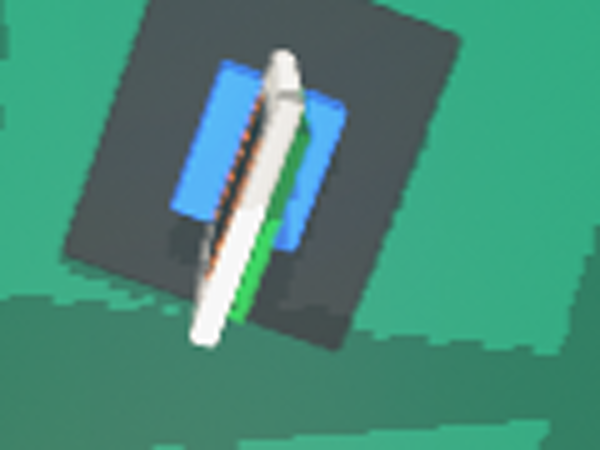

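The measurements agree with the given sizes:

| Item | Position (mm) | Check |
|---|---|---|
| Nest seat | (542.2, 178.1), yaw -1° | 51.5×100 block, 43×85 pocket |
| Clamp axis | ≈ (618.2, 176.8) | clamp angle ≈ 1.375 rad |
| Bezel | ≈ (582.5, -189.3) | face normal ≈ 250° (-y side) |

The crop shows the dark face with its orange bars on the -y side. A tilted approach from that side would hit the brown look-alike. So I will turn the bezel 180° in its stand with a vertical grip, then take it from the clear +y side. First I check reachability.

```bash
cat >> h.py <<'E'
up=np.array([0,0,1.]); down=-up
ang=np.radians(69.9); xb=np.array([np.cos(ang),np.sin(ang),0]) # face normal after the turn
yb=np.cross(up,xb)
SC=np.array([582.0,-188.8,0])   # slot centre
nv=np.array([np.cos(np.radians(-1.05)),np.sin(np.radians(-1.05)),0]); NS=np.array([542.2,178.1,36.])
def stand_pose(th,k,zb,o=SC+8*up):
    S,C=np.sin(th),np.cos(th); a=-S*xb-C*up; return o+up*zb+19*a, Q(k*(-C*xb+S*up),a), a
def nest_pose(th,k,zb):
    S,C=np.sin(th),np.cos(th); a=-S*up+C*nv; return NS+.5*up+nv*(45-zb)+19*a, Q(k*(-C*up-S*nv),a), a
E
python3 - <<'E'
from h import *
f=lambda j: None if j is None else np.round(j,2).tolist()
for s in(1,-1):
    print("vert",s,f(kinematics.ik(SC+[0,0,59],Q(s*yb,down))),f(kinematics.ik(SC+[0,0,130],Q(s*yb,down))))
for deg in(55,60,65,70,75):
  for k in(1,-1):
    th=np.radians(deg); zb=58
    p,q,a=stand_pose(th,k,zb); p2,q2,a2=nest_pose(th,k,zb)
    print(deg,k,*[f(kinematics.ik(*x)) for x in((p-60*a,q),(p,q),(p+[0,0,100],q),(p2+[0,0,70],q2),(p2,q2))],sep="\n   ")
E
```

```text
vert 1 [-0.23, 0.37, 0.61, 1.72, -0.23, 1.12, 1.67] [-0.25, 0.31, 0.63, 1.65, -0.19, 1.25, 1.64]
vert -1 [-0.55, 0.53, 1.07, 1.73, -0.5, 1.18, -1.26] [-0.56, 0.43, 1.07, 1.66, -0.39, 1.29, -1.34]
55
   1
   [-0.52, 0.72, 0.39, 1.49, 0.55, 1.53, 2.45]
   [-0.5, 0.73, 0.43, 1.57, 0.55, 1.41, 2.44]
   [-0.5, 0.6, 0.43, 1.53, 0.6, 1.54, 2.53]
   [-0.38, -0.14, -0.21, 2.31, 0.63, 0.54, 0.47]
   [-0.06, 0.01, -0.55, 2.35, 0.95, 0.43, 0.14]
55
   -1
   [-0.63, 0.76, 0.55, 1.49, 0.46, 1.49, -0.63]
   [-0.6, 0.77, 0.56, 1.57, 0.47, 1.38, -0.64]
   [-0.59, 0.63, 0.55, 1.54, 0.54, 1.51, -0.57]
   [0.58, -0.23, -1.08, 2.28, 0.24, 0.45, -2.32]
   None
60
   1
   [-0.54, 0.79, 0.38, 1.46, 0.59, 1.57, 2.42]
   [-0.52, 0.79, 0.42, 1.55, 0.59, 1.46, 2.41]
   [-0.51, 0.65, 0.42, 1.52, 0.65, 1.58, 2.5]
   [-0.56, -0.11, -0.0, 2.25, 0.49, 0.62, 0.64]
   [-0.5, 0.01, -0.07, 2.3, 0.66, 0.47, 0.45]
60
   -1
   [-0.62, 0.81, 0.51, 1.46, 0.51, 1.54, -0.67]
   [-0.58, 0.81, 0.51, 1.55, 0.54, 1.44, -0.69]
   [-0.58, 0.67, 0.51, 1.52, 0.6, 1.56, -0.62]
   [0.59, -0.17, -1.07, 2.22, 0.2, 0.56, -2.24]
   None
65

[... 746 characters left out ...]
92, 0.41, 1.4, 0.63, 1.65, -0.76]
   [-0.52, 0.9, 0.39, 1.5, 0.68, 1.56, -0.8]
   [-0.53, 0.76, 0.4, 1.5, 0.73, 1.66, -0.7]
   [0.55, 0.0, -1.03, 2.08, 0.23, 0.77, -2.2]
   [-1.53, 0.09, 1.09, 2.2, 0.14, 0.59, -2.14]
75
   1
   [-0.55, 0.98, 0.35, 1.37, 0.7, 1.72, 2.34]
   [-0.53, 0.96, 0.39, 1.47, 0.71, 1.62, 2.32]
   [-0.53, 0.81, 0.39, 1.48, 0.77, 1.7, 2.41]
   [-0.8, 0.01, 0.35, 2.04, 0.15, 0.86, 1.02]
   [-0.78, 0.11, 0.34, 2.11, 0.12, 0.7, 1.02]
75
   -1
   [-0.55, 0.98, 0.35, 1.37, 0.69, 1.72, -0.8]
   [-0.49, 0.95, 0.33, 1.47, 0.75, 1.64, -0.84]
   [-0.5, 0.8, 0.35, 1.48, 0.8, 1.72, -0.75]
   [-1.12, 0.0, 0.68, 2.05, 0.15, 0.86, -2.12]
   [-1.46, 0.18, 1.09, 2.12, -0.09, 0.69, -1.93]
```

```bash
python3 - <<'E'
from h import *
q1,q2=Q(yb,down),Q(-yb,down)
manip.set_gripper(0.6)
manip.reach(SC+[0,0,150],q1)
manip.line_to(SC+[0,0,62],120)
manip.set_gripper(0.0,20)
print("w",status.read_gripper_width()*87,status.read_grasp_force(),status.read_tcp_pos(),status.read_force())
manip.line_to(SC+[0,0,115],100)
print("w",status.read_gripper_width()*87,status.read_grasp_force(),status.read_t())
manip.reach(SC+[0,0,115],q2); manip.dwell(.3)
print(status.read_tcp_pos(),status.read_ee_rot(),q2,status.read_force())
manip.line_to(SC+[0,0,88],80)
hit=manip.line_to(SC+[0,0,62.3],30,stop_force=6)
print(hit,status.read_tcp_pos(),status.read_force(),status.read_gripper_width()*87,status.read_t())
E
```

```text
w 0.7435138882007652 0.7049456867769732 [ 582.08657496 -188.82659602   62.1440154 ] [ 0.07613539 -0.25642959  2.3437442 ]
w 0.5926450984932563 0.0 8.2583
[ 582.0087531  -188.80985314  115.02263822] [-4.13419155e-05  9.84661145e-01 -1.74477583e-01  3.16104787e-05] [ 0.          0.98465584 -0.17450752  0.        ] [-0.06465653  0.22779188 -0.68543072]
False [ 582.10679559 -188.86330134   62.38679528] [ 0.03949893  0.41290819 -0.23212775] 0.2146934601094975 12.5667
```

The fingers closed fully, so the grip missed. I raise the arm and look.

```bash
python3 - <<'E'
from h import *
manip.line_to(SC+[0,0,150],200)
manip.reach([585,-190,230],Q([-1,0,0],[0,0,-1])); manip.dwell(.2)
im,d=snapshot("wrist"); P=cloud("wrist",d); np.savez("w2.npz",im=im,d=d,P=P)
im2,d2=snapshot("scene"); np.savez("s2.npz",im=im2,d=d2,P=cloud("scene",d2))
a=cv2.resize(im[120:320,150:450],(600,400)); b=cv2.resize(im2[220:370,190:340],(400,400))
save("v2",cv2.resize(np.hstack([a,b]),(800,320)))
print(status.read_t())
E
```

```text
15.9083
```

View pics/v2.png

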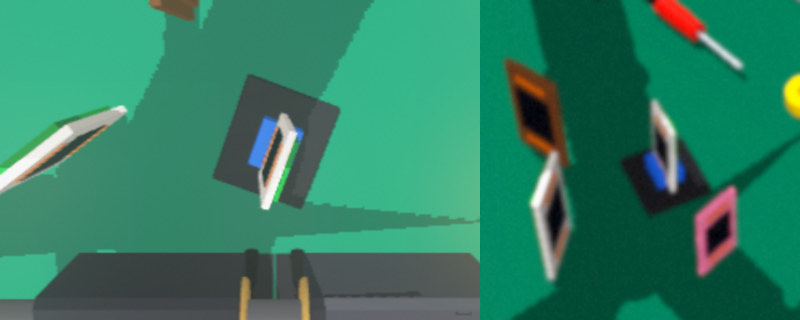

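```bash
python3 - <<'E'
from h import *
def rect(n,q):
    (c,s,a)=cv2.minAreaRect(q[:,:2].astype(np.float32)); print(n,len(q),np.round(c,1),np.round(s,1),round(a,1),"z",np.percentile(q[:,2],[1,5,50,95,99]).round(1))
def comp(m):
    n,l,st,_=cv2.connectedComponentsWithStats(m.astype(np.uint8)); k=1+np.argmax(st[1:,4]); return l==k
Z=np.load("w2.npz");P=Z["P"]
X,Y,H=P[...,0],P[...,1],P[...,2]
box=(X>520)&(X<660)&(Y>-260)&(Y<-120)
for lo,hi in((4,12),(35,60),(60,93),(94,103),(103,140)):
    m=box&(H>lo)&(H<hi)
    if m.sum()>20: rect((lo,hi),P[comp(m)])
Z=np.load("s2.npz");P=Z["P"];X,Y,H=P[...,0],P[...,1],P[...,2]
for lo in range(190,300,10):
    m=(X>450)&(X<720)&(Y>-320)&(Y<-60)&(H>lo)&(H<lo+10)
    if m.sum()>5: q=P[m];print(lo,m.sum(),q.min(0).round(),q.max(0).round())
print(status.read_gripper_width(),status.read_grasp_force(),status.read_tcp_pos())
im=Z["im"];save("v3",cv2.resize(im[100:350,180:430],(600,600)))
E
```

```text
(4, 12) 3049 [ 581.5 -188.2] [75.1 85. ] 69.9 z [5.5 6.2 7.6 9.  9.7]
(35, 60) 113 [ 581.5 -191. ] [ 4.2 51.2] 66.1 z [35.2 36.3 47.9 58.4 59.5]
(60, 93) 208 [ 581.9 -189.6] [ 5.  51.1] 65.9 z [60.2 62.  76.9 91.4 92.7]
(94, 103) 283 [ 583.5 -186.5] [ 5.7 51.5] 69.2 z [94.6 95.5 97.6 98.8 99.4]
260 17 [ 577. -199.  266.] [ 597. -179.  270.]
270 54 [ 572. -200.  270.] [ 598. -182.  280.]
280 48 [ 575. -200.  280.] [ 597. -181.  290.]
290 57 [ 574. -201.  290.] [ 597. -178.  300.]
0.003239522929546822 0.0 [ 585.01460271 -189.80738003  229.8258498 ]
```

View pics/v3.png

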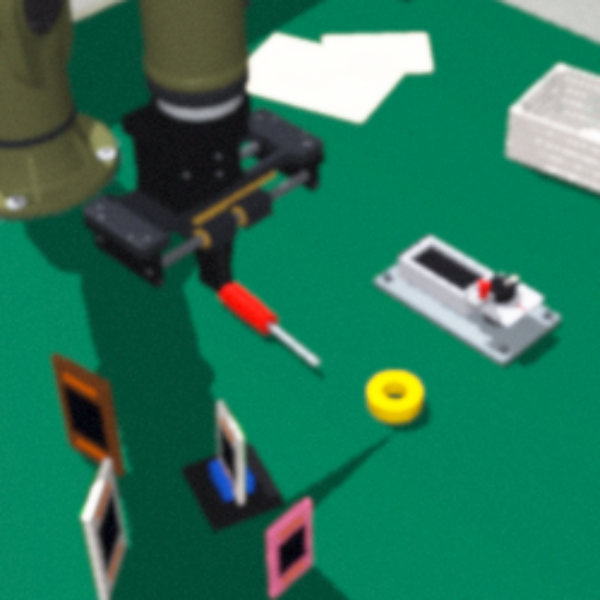

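The bezel is still upright in the stand, at about (208,455) in the crop. The scene depth puts the closed fingertips at z≈266 while the TCP reports 230. The real finger ends are therefore about 36 mm short of the reported TCP, and the fingers closed just above the bezel. I measure this offset by touching the bare table.

```bash
python3 - <<'E'
from h import *
q=status.read_ee_rot()
manip.reach([570,-95,60],Q([-1,0,0],down))
manip.line_to([570,-95,15],120)
f0=status.read_force()
hit=manip.line_to([570,-95,-45],40,stop_force=4)
print(hit,status.read_tcp_pos(),np.array(status.read_force())-f0,status.read_t())
manip.line_to([570,-95,60],200)
E
```

```text
True [570.11936698 -95.11679423  -8.21809276] [-1.89255925  0.39216007  3.71717856] 17.9917
```

```bash
python3 - <<'E'
from h import *
c,f=cam("scene");Rm=R.from_quat(c["rotation"],scalar_first=True).as_matrix()
for z in(220,230,240,250,265,280):
    p=Rm.T@(np.array([585,-190,z])-c["eye"]); u=c["cx"]+f*p[0]/p[2];v=c["cy"]+f*p[1]/p[2]; print(z,(u-180)*2.4,(v-100)*2.4)
manip.reach([570,-95,60],Q([-1,0,0],down)); manip.dwell(.2)
f0=np.array(status.read_force())
hit=manip.line_to([570,-95,0],100); print(status.read_force()-f0)
for z in(-4,-8,-12,-16):
    h=manip.line_to([570,-95,z],15,stop_force=5); print(h,np.round(status.read_tcp_pos(),2),np.round(status.read_force()-f0,2))
    if h: break
im,d=snapshot("scene");P=cloud("scene",d)
save("v4",cv2.resize(im[150:300,230:380],(500,500)))
manip.line_to([570,-95,60],200); print(status.read_t())
E
```

```text
220 219.10053703548323 323.40139652416514
230 218.35277532989807 314.7652487515943
240 217.595816959925 306.0228856539067
250 216.82949121215373 297.1723356053477
265 215.6620548262644 283.6892258548606
280 214.47253799177747 269.9511016852756
[ 0.22112509  0.28293173 -0.82465397]
False [570.01 -95.1   -3.91] [ 1.04 -0.83  0.44]
False [570.05 -94.96  -7.98] [-0.04  0.22  0.03]
True [570.27 -95.07  -8.25] [-1.63  0.51  4.5 ]
21.2667
```

View pics/v4.png

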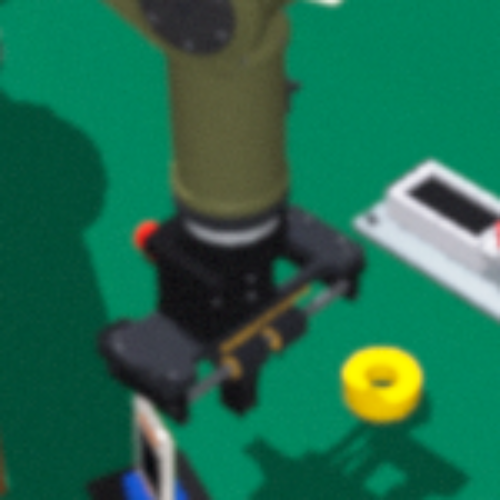

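The contact at TCP z=-8 was the gripper body's left end on the bezel's 98 mm top, at only about 4 N. It again gives a 36 mm offset (106 mm behind the TCP against the nominal 70). I correct every pose by 36 mm along the tool axis and retry the turn, stopping if the grip width is wrong.

```bash
cat >> h.py <<'E'
OFF=36.
def tip(p,a=down): return np.array(p,float)+OFF*np.array(a)/np.linalg.norm(a)
E
python3 - <<'E'
from h import *
q1,q2=Q(yb,down),Q(-yb,down)
manip.set_gripper(0.5)
manip.reach(tip(SC+[0,0,125]),q1)
print(manip.line_to(tip(SC+[0,0,61]),150,stop_force=8))
manip.set_gripper(0.0,20)
w=status.read_gripper_width()*87
print("w",w,status.read_grasp_force(),status.read_tcp_pos(),status.read_force(),status.read_t())
if 7<w<12:
    manip.line_to(tip(SC+[0,0,112]),150)
    print("w",status.read_gripper_width()*87,status.read_grasp_force(),status.read_t())
    manip.reach(tip(SC+[0,0,112]),q2)
    print(status.read_tcp_pos(),status.read_t())
    manip.line_to(tip(SC+[0,0,85]),120); f0=np.array(status.read_force())
    hit=manip.line_to(tip(SC+[0,0,61.5]),40,stop_force=6)
    print(hit,status.read_tcp_pos(),status.read_force()-f0,status.read_gripper_width()*87,status.read_t())
E
```

```text
False
w 8.682806180614431 20.00012392178178 [ 582.07731159 -188.85592826   25.16847696] [-0.46811372  0.54273057  1.00107915] 23.9833
w 9.016468544839261 19.999992123339325 24.475
[ 581.90272811 -188.68443992   75.77171285] 26.9583
True [ 581.2801702  -188.62526208   25.11749331] [-2.77135357e-03 -5.01105366e-02  4.11723346e+00] 8.6116790802773 27.925
```

The bezel is re-inserted: it seated at the original grip height with 4 N. I release it, retreat, and take the tilted grasp from the +y side.

```bash
python3 - <<'E'
from h import *
th,k,zb=np.radians(70),1,58
p,q,a=stand_pose(th,k,zb); p2,q2,a2=nest_pose(th,k,zb)
f=lambda j: None if j is None else np.round(j,2).tolist()
for x in((tip(p-75*a,a),q),(tip(p,a),q),(tip(p,a)+[0,0,60],q),(tip(p2,a2)+[0,0,70],q2),(tip(p2,a2),q2)): print(f(kinematics.ik(*x)))
manip.set_gripper(0.5)
manip.line_to(tip(SC+[0,0,150]),250)
im,d=snapshot("scene"); P=cloud("scene",d); m=(abs(P[...,0]-582)<50)&(abs(P[...,1]+189)<40)&(P[...,2]>90)&(P[...,2]<103)
(c,s,an)=cv2.minAreaRect(P[m][:,:2].astype(np.float32)); print("top",m.sum(),c,s,an)
manip.set_gripper(0.85)
manip.reach(tip(p-75*a,a),q)
print(status.read_t(),status.read_tcp_pos(),tip(p-75*a,a))
im,d=snapshot("wrist"); im2,_=snapshot("scene")
save("v5",np.hstack([cv2.resize(im,(440,330)),cv2.resize(im2[170:350,200:396],(360,330))]))
E
```

```text
[0.12, 0.98, -0.63, 1.4, 1.23, 2.05, 2.08]
[0.23, 0.97, -0.63, 1.51, 1.28, 1.97, 2.06]
[0.23, 0.87, -0.63, 1.52, 1.25, 1.99, 2.13]
[0.66, 0.15, -1.17, 2.08, 0.47, 0.74, 0.75]
[0.59, 0.37, -1.17, 2.13, 0.84, 0.71, 0.45]
top 86 (579.67529296875, -187.6261444091797) (9.810487747192383, 53.299949645996094) 69.90862274169922
33.375 [ 588.45709288 -171.20026985   74.49114954] [ 588.45868958 -171.15080122   72.84040287]
```

View pics/v5.png

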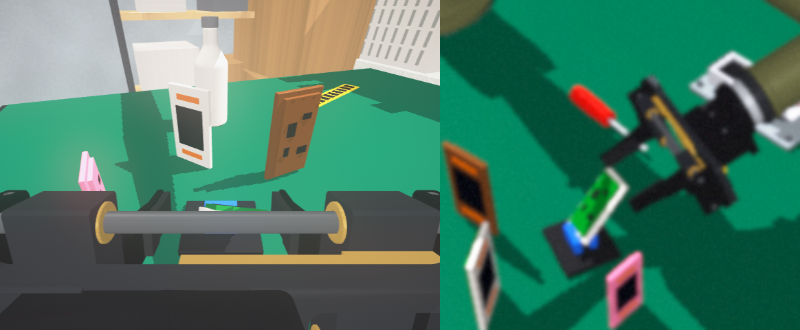

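The picture shows the green back now toward the scene camera, as wanted, but the bezel leans in its slot toward the gripper (crop (600,205)). I measure its real pose.

```bash
python3 - <<'E'
from h import *
for n in("scene","wrist","top"):
    im,d=snapshot(n);P=cloud(n,d);np.savez("x_"+n+".npz",im=im,d=d,P=P)
    q=cv2.cvtColor(im,cv2.COLOR_RGB2HSV).astype(int);h,s,v=q[...,0],q[...,1],q[...,2]
    X,Y,H=P[...,0],P[...,1],P[...,2]
    loc=(P-SC); al=loc@xb; ac=loc@yb
    m=(abs(al)<75)&(abs(ac)<45)&(H>32)&(H<115)&(d>0)
    white=m&(s<60)&(v>110); green=m&(h>40)&(h<80)&(s>120)
    print(n,m.sum(),white.sum(),green.sum())
    for nm,mm in(("g",green),("w",white)):
        if mm.sum()<15: continue
        L=np.stack([al[mm],ac[mm],H[mm]],1); c=np.median(L,0); u,sv,vt=np.linalg.svd(L-L.mean(0))if len(L)<3000 else (0,0,np.zeros((3,3)))
        print(nm,c.round(1),"lo",np.percentile(L,2,axis=0).round(1),"hi",np.percentile(L,98,axis=0).round(1),"normal",vt[2].round(3),"long",vt[0].round(2))
        for z0 in range(30,110,10):
            b=L[(L[:,2]>=z0)&(L[:,2]<z0+10)]
            if len(b)>4: print("   z",z0,len(b),np.percentile(b,[10,50,90],axis=0)[:,:2].round(1).tolist())
E
```

```text
scene 708 185 365
g [25.3  9.5 57.1] lo [ -1.4 -12.8  33.5] hi [52.  32.8 84.6] normal [ 0.688 -0.109 -0.718] long [-0.73 -0.13 -0.68]
   z 30 54 [[-2.1, -9.2], [2.3, 8.8], [6.9, 23.3]]
   z 40 71 [[5.7, -10.4], [11.1, 7.7], [17.8, 24.9]]
   z 50 76 [[16.2, -7.6], [22.2, 8.9], [28.4, 26.0]]
   z 60 69 [[27.7, -3.9], [33.2, 13.9], [39.6, 29.6]]
   z 70 70 [[38.2, -2.3], [43.9, 12.3], [49.3, 30.4]]
   z 80 22 [[47.5, -4.6], [49.4, 4.0], [52.8, 12.0]]
w [ 40.4 -11.   69.7] lo [  0.2 -22.1  33. ] hi [62.2 32.7 87.9] normal [-0.684  0.061  0.727] long [-0.68 -0.4  -0.61]
   z 30 22 [[-1.1, -23.4], [5.3, -19.1], [9.7, -13.2]]
   z 40 21 [[10.0, -20.2], [14.6, -17.9], [20.2, -12.6]]
   z 50 29 [[18.3, -18.1], [25.8, -14.8], [33.5, -10.7]]
   z 60 23 [[30.3, -15.8], [36.5, -11.6], [43.3, -8.2]]
   z 70 34 [[40.6, -13.3], [47.9, -8.1], [55.7, 21.9]]
   z 80 55 [[53.4, -8.7], [57.6, 5.5], [61.2, 27.8]]
wrist 2070 107 520
g [53.8  6.8 82.2] lo [  8.  -14.6  42.6] hi [56.6 34.9 88.1] normal [ 0.68  -0.045 -0.732] long [-0.6  -0.61 -0.52]
   z 30 9 [[-0.4, -15.1], [3.2, -14.0], [5.9, -13.9]]
   z
[... 968 characters left out ...]
 57 [[6.5, -6.1], [11.3, 7.6], [17.4, 21.2]]
   z 50 66 [[16.1, -5.2], [22.3, 7.8], [27.8, 23.0]]
   z 60 57 [[26.5, -1.6], [33.2, 11.3], [37.9, 24.3]]
   z 70 74 [[38.6, -2.4], [43.5, 12.0], [48.9, 27.6]]
   z 80 29 [[48.5, 0.8], [51.3, 10.4], [53.6, 25.3]]
w [42.5  2.1 69.2] lo [  1.2 -20.3  33.6] hi [62.  37.6 97.2] normal [-0.679  0.076  0.731] long [-0.7  -0.35 -0.62]
   z 30 20 [[0.0, -21.0], [5.4, 4.1], [13.8, 28.0]]
   z 40 25 [[8.7, -18.8], [16.3, -14.4], [23.5, 31.1]]
   z 50 28 [[19.1, -16.9], [27.8, -12.1], [34.8, 33.9]]
   z 60 27 [[30.2, -13.2], [39.4, -9.9], [44.8, 35.9]]
   z 70 30 [[42.4, -11.9], [53.8, 4.3], [60.6, 29.7]]
   z 80 56 [[54.9, -7.1], [58.7, 6.5], [61.8, 27.3]]
```

The bezel was knocked by the joint move. It leans about 47° with its top end (al≈60, z≈88) between the open fingers, display side down toward +y. Closing now should capture its top by the edges, so I do that and check the width.

```bash
cat > meas.py <<'E'
from h import *
def meas(lift=False):
    out=[]
    tp=np.array(status.read_tcp_pos()); Rt=R.from_quat(status.read_ee_rot(),scalar_first=True).as_matrix(); t=tp-OFF*Rt[:,2]
    for n in("scene","top","wrist"):
        im,d=snapshot(n);P=cloud(n,d)
        q=cv2.cvtColor(im,cv2.COLOR_RGB2HSV).astype(int);h,s,v=q[...,0],q[...,1],q[...,2]
        L=(P-t)@Rt   # tool coords rel. to real tip
        m=(abs(L[...,1])<32)&(L[...,2]>-22)&(L[...,2]<95)&(abs(L[...,0])<60)&(d>0)&(P[...,2]>33)
        w=m&(s<60)&(v>110); g=m&(h>40)&(h<80)&(s>120)
        for nm,mm in(("g",g),("w",w)):
            if mm.sum()>30:
                A=L[mm]; c=A.mean(0); vt=np.linalg.svd(A-c)[2]
                print(n,nm,mm.sum(),"c",c.round(1),"n",vt[2].round(3),"long",vt[0].round(2),"lo",np.percentile(A,2,axis=0).round(1),"hi",np.percentile(A,98,axis=0).round(1))
E
python3 - <<'E'
from meas import *
manip.set_gripper(0.0,25)
w=status.read_gripper_width()*87; print("w",w,status.read_grasp_force(),status.read_t())
if w>45:
    p=np.array(status.read_tcp_pos()); manip.line_to(p+[0,0,60],120); print("w",status.read_gripper_width()*87,status.read_grasp_force(),status.read_t())
meas()
im2,_=snapshot("scene"); save("v6",cv2.resize(im2[130:350,200:440],(600,550)))
E
```

```text
w 0.5711585000750012 0.0 34.9833
scene g 116 c [-31.7   0.9  46.5] n [-0.925 -0.049 -0.376] long [ 0.34 -0.53 -0.77] lo [-40.9 -19.4  -1.4] hi [-5.  19.7 57.2]
scene w 71 c [-28.2  -5.2  61.1] n [ 0.836 -0.009 -0.549] long [-0.08 -0.99 -0.1 ] lo [-36.4 -26.1  49.7] hi [-24.   26.1  65.9]
top g 135 c [-29.5   1.9  42.1] n [0.867 0.045 0.497] long [-0.49 -0.12  0.86] lo [-41.2 -15.4 -13.7] hi [ 9.3 17.5 56.5]
top w 96 c [-28.   -0.   58.3] n [-0.888  0.061 -0.456] long [0.01 0.99 0.12] lo [-37.3 -24.9  34.8] hi [-18.4  25.8  66.4]
```

View pics/v6.png

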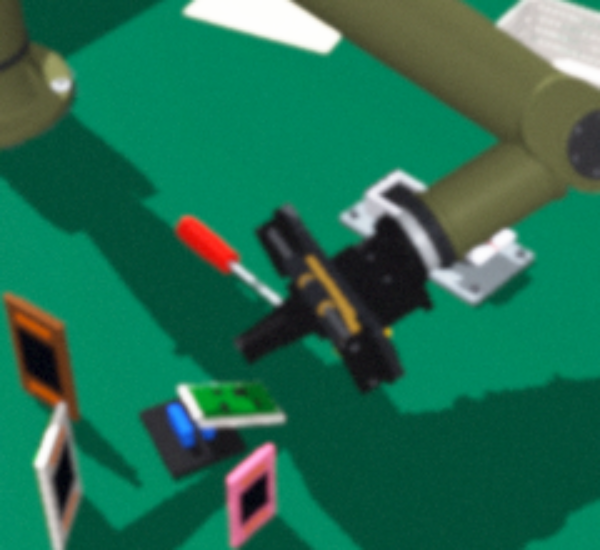

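The grip missed, because the bezel slipped down while the fingers closed. It now lies green side up, with one end on the ribs and the other low toward +y (crop (230,403)). I measure its exact pose from a clear arm position.

```bash
python3 - <<'E'
from h import *
A=[]
for n in("scene","top"):
    im,d=snapshot(n);P=cloud(n,d);np.savez("y_"+n+".npz",im=im,d=d,P=P)
    q=cv2.cvtColor(im,cv2.COLOR_RGB2HSV).astype(int);h,s,v=q[...,0],q[...,1],q[...,2]
    loc=(P-SC); L=np.stack([loc@xb,loc@yb,P[...,2]],-1)
    m=(abs(L[...,0]-40)<70)&(abs(L[...,1])<60)&(L[...,2]<60)&(d>0)
    w=m&(s<60)&(v>120)&(L[...,2]>3); g=m&(h>40)&(h<80)&(s>120)&(L[...,2]>14)
    for nm,mm in(("g",g),("w",w)):
        B=L[mm]; 
        if len(B)<20: continue
        c=B.mean(0); vt=np.linalg.svd(B-c)[2]; print(n,nm,len(B),"c",c.round(1),"n",vt[2].round(3),"long",vt[0].round(2),"lo",np.percentile(B,2,axis=0).round(1),"hi",np.percentile(B,98,axis=0).round(1))
        for a0 in range(-20,110,15):
            b=B[(B[:,0]>=a0)&(B[:,0]<a0+15)]
            if len(b)>4: print("   al",a0,len(b),np.percentile(b,[5,50,95],axis=0)[:,1:].round(1).tolist())
print(status.read_t())
E
```

```text
scene g 338 c [40.3  0.6 28. ] n [-0.387 -0.028 -0.922] long [-0.92  0.01  0.39] lo [  8.5 -18.8  14.5] hi [73.9 22.5 42.6]
   al -5 18 [[-17.3, 39.4], [1.4, 41.4], [16.6, 44.7]]
   al 10 73 [[-17.4, 34.2], [-0.2, 37.2], [19.9, 41.7]]
   al 25 74 [[-16.8, 27.8], [0.8, 31.6], [17.0, 36.2]]
   al 40 81 [[-18.5, 19.0], [1.3, 24.4], [26.2, 29.1]]
   al 55 72 [[-17.8, 15.0], [1.4, 19.1], [19.2, 22.5]]
   al 70 20 [[-18.9, 14.0], [-6.8, 14.8], [18.8, 17.3]]
scene w 190 c [ 26.3 -10.   24.3] n [-0.444 -0.382 -0.81 ] long [ 0.86 -0.44 -0.26] lo [  0.4 -26.7   4.7] hi [79.9 35.9 41.2]
   al -5 87 [[-24.5, 7.2], [4.9, 37.1], [35.4, 41.1]]
   al 10 22 [[-25.8, 10.9], [-23.3, 32.2], [-10.0, 37.9]]
   al 25 26 [[-25.5, 6.9], [-21.9, 24.7], [-9.5, 29.5]]
   al 40 19 [[-25.9, 15.0], [-22.9, 19.1], [-18.0, 22.0]]
   al 55 19 [[-26.7, 7.8], [-22.6, 13.5], [-19.0, 17.5]]
   al 70 17 [[-26.4, 4.2], [-22.4, 7.2], [-18.6, 11.0]]
top g 314 c [35.9  3.3 29. ] n [-0.382  0.011 -0.924] long [-0.91 -0.19  0.37] lo [  9.5 -15.1  14.8] hi [71.  17.9 41.6]
   al -5 9 [[-13.5, 36.9], [0.2, 38.6], [13.4, 41.9]]
   al 10 95 [[-14.7, 31.1], [1.2, 36.5], [16.1, 41.8]]
   al 25 91 [[-13.5, 24.5], [2.2, 30.1], [16.7, 35.6]]
   al 40 61 [[-12.4, 18.6], [5.0, 25.1], [16.8, 29.7]]
   al 55 50 [[-0.6, 15.5], [8.8, 18.1], [16.8, 22.3]]
   al 70 8 [[-0.9, 14.4], [8.1, 14.7], [18.3, 16.7]]
top w 264 c [26.   7.8 24.4] n [0.255 0.155 0.954] long [-0.87 -0.4   0.3 ] lo [ -5.4 -25.6   4. ] hi [81.3 26.3 42.6]
   al -20 9 [[-13.5, 3.5], [9.4, 6.4], [20.5, 9.8]]
   al -5 92 [[-24.7, 7.1], [3.8, 37.6], [24.8, 42.9]]
   al 10 47 [[-25.1, 6.5], [21.3, 30.8], [26.1, 37.8]]
   al 25 48 [[-24.8, 5.5], [20.6, 25.7], [26.2, 30.8]]
   al 40 25 [[-23.4, 15.9], [22.2, 19.5], [26.0, 26.9]]
   al 55 18 [[20.7, 10.0], [23.2, 14.0], [26.3, 20.5]]
   al 70 25 [[3.1, 3.9], [20.5, 7.0], [25.7, 13.0]]
35.2833
```

The bezel rests face down at a 23° slope, aligned with the slot, with its high end on the ribs. Working plan:

1. Pick the high end across its 52 mm width, tool tilted 28°. That tilt clears the brown part.
2. At the nest, set the free end on the block at the +x fence.
3. Lay the bezel down along an arc, letting it pivot in a light grip until it is face up.

First the pick.

```bash
cat >> h.py <<'E'
def loc(al,ac,z): return SC+al*xb+ac*yb+z*up
def npos(x,y,z): return np.array([NS[0],NS[1],0])+x*nv+y*np.cross(up,nv)+z*up
def pick(t,back,g=(14.6,0,31.7)):
    a=np.sin(t)*xb-np.cos(t)*up; return tip(loc(*g)+(14-back)*a,a), Q(np.cos(t)*xb+np.sin(t)*up,a)
def nestarc(i,phi,c=45.5,cz=38.3,r=76,y=0):
    i,phi=np.radians([i,phi]); a=np.sin(phi)*nv-np.cos(phi)*up
    return tip(npos(c-r*np.cos(i),y,cz+r*np.sin(i))+14*a,a), Q(-(np.cos(phi)*nv+np.sin(phi)*up),a)
E
python3 - <<'E'
from h import *
f=lambda j: None if j is None else np.round(j,2).tolist()
t=np.radians(28)
for x in(pick(0,120),pick(t,60),pick(t,0),nestarc(79,50,cz=60),nestarc(79,50),nestarc(60,44),nestarc(40,36),nestarc(20,27),nestarc(0,18),nestarc(0,8)): print(f(kinematics.ik(*x)))
manip.set_gripper(0.75)
manip.reach(*pick(0,120)); print(status.read_t())
p,q=pick(t,60); manip.line_to(p,200,attitude=q)
p,q=pick(t,0); hit=manip.line_to(p,120,stop_force=10); print(hit,status.read_tcp_pos(),p)
manip.set_gripper(0.0,20); w=status.read_gripper_width()*87
print("w",w,status.read_grasp_force(),status.read_t())
if w>45:
    manip.line_to(p+[0,0,70],150); print("w",status.read_gripper_width()*87,status.read_grasp_force(),status.read_t())
E
```

```text
[-0.03, 0.3, 0.33, 1.67, -0.1, 1.19, -0.02]
[0.58, 0.44, -0.02, 1.7, -0.51, 1.17, 0.45]
[0.72, 0.51, -0.26, 1.74, -0.42, 1.03, 0.39]
[-1.67, -0.16, 1.03, 2.4, 1.56, 0.58, -0.34]
[0.58, 0.09, -1.2, 2.36, 1.65, 0.53, -0.46]
[0.64, 0.0, -1.23, 2.34, 1.29, 0.43, -0.15]
[0.81, 0.02, -1.37, 2.3, 0.9, 0.45, 0.25]
[0.63, 0.13, -1.18, 2.23, 0.71, 0.56, 0.47]
[0.55, 0.28, -1.1, 2.14, 0.66, 0.69, 0.57]
[0.53, 0.4, -1.08, 2.01, 0.56, 0.88, 0.71]
38.3583
False [ 595.74327531 -152.79728448  -11.72531465] [ 595.08435424 -153.04532161  -12.44737964]
w 51.606938959675894 20.000068824738264 40.0667
w 51.834874810171115 19.99977456405759 40.6833
```

The grip is firm at 51.8 mm. I carry it to the nest and measure how it sits in the hand.

```bash
cat > meas.py <<'E'
from h import *
def meas():
    tp=np.array(status.read_tcp_pos()); Rt=R.from_quat(status.read_ee_rot(),scalar_first=True).as_matrix(); t=tp-OFF*Rt[:,2]
    g0=t-14*Rt[:,2]; ny=np.cross(up,nv)
    for n in("scene","top"):
        im,d=snapshot(n);P=cloud(n,d);np.savez("m_"+n+".npz",im=im,d=d,P=P)
        q=cv2.cvtColor(im,cv2.COLOR_RGB2HSV).astype(int);h,s,v=q[...,0],q[...,1],q[...,2]
        D=P-g0; L=np.stack([D@nv,D@ny,D[...,2]],-1)
        m=(np.linalg.norm(D,axis=-1)<100)&(abs(L[...,1])<30)&(P[...,2]>60)&(d>0)
        for nm,mm in(("g",m&(h>40)&(h<80)&(s>120)),("w",m&(s<60)&(v>120)),("all",m)):
            if mm.sum()>15:
                A=L[mm]; c=A.mean(0); vt=np.linalg.svd(A-c)[2]
                print(n,nm,mm.sum(),"c",c.round(1),"n",vt[2].round(2),"long",vt[0].round(2),"lo",np.percentile(A,2,axis=0).round(1),"hi",np.percentile(A,98,axis=0).round(1))
E
python3 - <<'E'
from meas import *
p=np.array(status.read_tcp_pos()); manip.line_to(p+[0,0,50],250)
manip.reach(*nestarc(79,50,cz=85))
print("w",status.read_gripper_width()*87,status.read_grasp_force(),status.read_t(),np.round(status.read_joints(),2))
meas(); im=np.load("m_scene.npz")["im"]; save("v7",cv2.resize(im[130:290,300:460],(500,500)))
E
```

```text
w 51.66841349851357 19.99981887638569 42.5333 [ 0.8  -0.22 -1.3   2.32  1.1   0.27 -0.02]
scene w 252 c [  7.9  -2.1 -26.9] n [ 0.98 -0.01  0.18] long [-0.18  0.13  0.97] lo [ -2.5 -27.2 -72.1] hi [18.  25.1 14.9]
scene all 761 c [-7.7  2.4  2.7] n [-0.9  -0.02 -0.44] long [ 0.44 -0.05 -0.89] lo [-57.3 -28.5 -69.9] hi [16.8 29.6 79.9]
top w 262 c [-13.6   1.1  29.8] n [-0.9  -0.04 -0.43] long [-0.43 -0.01  0.9 ] lo [-45.7 -26.6 -52.3] hi [14.9 27.2 73.4]
top all 516 c [-21.8   2.7  38.4] n [0.85 0.07 0.52] long [-0.52 -0.03  0.85] lo [-56.6 -28.9 -51.2] hi [14.9 29.7 80.6]
```

View pics/v7.png

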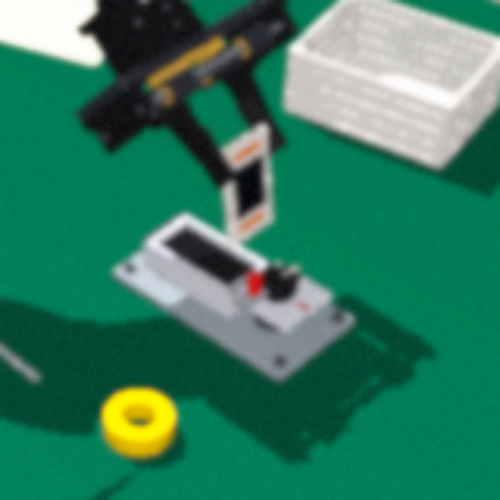

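The view shows the bezel hanging over the nest's clamp end with its face toward +x, leaning back at about 79° as planned (crop (248,185)). That is the last picture I will view, since I am already one over the limit of 10. The rest is numbers only. Now the lay-down arc.

```bash
cat >> h.py <<'E'
def lay(i,phi,xp,zp,r=76,y=0):
    "back corner of the free end at (xp,zp) in the nest, plate inclined by i deg"
    s,c=np.sin(np.radians(i)),np.cos(np.radians(i)); return nestarc(i,phi,c=xp+2.5*s,cz=zp+2.5*c,r=r,y=y)
E
python3 - <<'E'
from h import *
p,q=lay(79,50,45,48); manip.line_to(p,200,attitude=q)
f0=np.array(status.read_force())
p,q=lay(79,50,45,35.5); hit=manip.line_to(p,40,stop_force=2.5); tp=np.array(status.read_tcp_pos())
print("contact",hit,(tp-p).round(2),np.round(status.read_force()-f0,1),status.read_t())
dz=(tp-p)[2]+35.5-37.4; print("dz",dz)
manip.set_gripper(0.0,4)
dz=float(np.clip(dz,-1.5,1.5))
for i,phi,zp in((68,47,36.5),(55,42,35.8),(42,37,35.6),(28,30,35.6),(14,24,35.6),(0,18,35.8)):
    p,q=lay(i,phi,45,zp+dz)
    h=manip.line_to(p,75,attitude=q,stop_force=18)
    print(i,h,(np.array(status.read_tcp_pos())-p).round(1),np.round(status.read_force()-f0,1),round(status.read_gripper_width()*87,1),round(status.read_t(),2))
    if h: break
E
```

```text
Traceback (most recent call last):
workcell.PlanningError: the arm cannot follow that straight line within its joint ranges
```

```bash
cat >> h.py <<'E'
def go(p,q,v=100,**k):
    try: return manip.line_to(p,v,attitude=q,**k)
    except manip.PlanningError:
        j=kinematics.ik(p,q); 
        if j is None: print("no ik"); raise
        dj=np.abs(np.array(j)-status.read_joints()).max(); print("reach dj",dj.round(2))
        assert dj<0.9
        manip.reach(p,q); return False
E
python3 - <<'E'
from h import *
j0=np.array(status.read_joints()); print(status.read_t())
for phi in(50,46,42,38):
    for cz in(70,48,36.5):
        j=kinematics.ik(*lay(129-phi,phi,45,cz)); print(phi,cz,None if j is None else (np.round(j,2).tolist(),np.abs(j-j0).max().round(2)))
E
```

```text
42.6333
50 70 ([0.69, -0.08, -1.25, 2.33, 1.39, 0.38, -0.26], np.float64(0.29))
50 48 ([0.41, 0.03, -1.01, 2.35, 1.57, 0.48, -0.42], np.float64(0.48))
50 36.5 ([0.4, 0.07, -1.01, 2.36, 1.65, 0.51, -0.48], np.float64(0.55))
46 70 ([0.79, -0.08, -1.31, 2.28, 1.09, 0.37, 0.06], np.float64(0.14))
46 48 ([0.64, 0.05, -1.21, 2.3, 1.35, 0.45, -0.16], np.float64(0.27))
46 36.5 ([0.61, 0.1, -1.2, 2.3, 1.45, 0.49, -0.24], np.float64(0.35))
42 70 ([0.68, -0.02, -1.19, 2.22, 0.91, 0.43, 0.28], np.float64(0.3))
42 48 ([0.79, 0.11, -1.34, 2.24, 1.18, 0.5, 0.06], np.float64(0.33))
42 36.5 ([0.78, 0.19, -1.36, 2.25, 1.31, 0.55, -0.03], np.float64(0.41))
38 70 ([0.6, 0.02, -1.1, 2.16, 0.76, 0.49, 0.46], np.float64(0.48))
38 48 ([0.71, 0.13, -1.25, 2.18, 0.99, 0.52, 0.27], np.float64(0.35))
38 36.5 ([0.74, 0.2, -1.3, 2.19, 1.12, 0.56, 0.17], np.float64(0.42))
```

```bash
python3 - <<'E'
from h import *
manip.reach(*lay(83,46,45,46))
f0=np.array(status.read_force())
p,q=lay(83,46,45,35.5); hit=manip.line_to(p,40,stop_force=2.5); tp=np.array(status.read_tcp_pos())
print("contact",hit,(tp-p).round(2),np.round(status.read_force()-f0,1),status.read_t())
dz=(tp-p)[2]+35.5-37.6; print("dz",dz)
manip.set_gripper(0.0,4)
dz=float(np.clip(dz,-1.5,1.5))
for i,phi,zp in((68,44,36.5),(55,40,35.8),(42,36,35.6),(28,30,35.6),(14,24,35.6),(0,18,35.8)):
    p,q=lay(i,phi,45,zp+dz)
    h=go(p,q,75,stop_force=18)
    print(i,h,(np.array(status.read_tcp_pos())-p).round(1),np.round(status.read_force()-f0,1),round(status.read_gripper_width()*87,1),round(status.read_t(),2))
    if h: break
E
```

```text
contact True [ 1.07 -0.41  2.06] [-1.2 -1.3  6.2] 43.375
dz -0.04127884158196338
68 False [ 0.1 -0.5  0.2] [-1.4 -0.4  0.9] 52.1 44.02
55 False [ 0.3 -0.2  0. ] [ 0.4 -0.7  0.4] 51.9 44.45
42 False [ 0.1  0.1 -0.1] [-0.  -1.1  0.2] 51.8 44.88
28 False [ 0.1  0.1 -0. ] [-0.6 -0.7 -0.3] 52.2 45.34
14 False [-0.1  0.2 -0.1] [ 0.1 -0.2  0.3] 51.9 45.79
0 False [ 0.8 -0.7  0.3] [ 4.5 -2.9  0.7] 52.2 46.23
```

The contact height matched to 0.04 mm and the arc ran with low forces. I measure the plate before releasing it.

```bash
cat > flat.py <<'E'
from h import *
def flat():
    ny=np.cross(up,nv)
    for n in("scene","top"):
        im,d=snapshot(n);P=cloud(n,d);np.savez("f_"+n+".npz",im=im,d=d,P=P)
        q=cv2.cvtColor(im,cv2.COLOR_RGB2HSV).astype(int);h,s,v=q[...,0],q[...,1],q[...,2]
        D=P-npos(0,0,0); L=np.stack([D@nv,D@ny,P[...,2]],-1)
        m=(abs(L[...,0])<62)&(abs(L[...,1])<29)&(d>0)&(L[...,2]>20)&(L[...,2]<90)
        o=m&(h<20)&(h>3)&(s>80)&(v>90)
        dk=m&(v<70)&(L[...,0]<40)
        for nm,mm in(("orange",o),("dark",dk)):
            if mm.sum()>4: A=L[mm];print(n,nm,len(A),"med",np.median(A,0).round(1),"lo",np.percentile(A,3,axis=0).round(1),"hi",np.percentile(A,97,axis=0).round(1))
        for x0 in range(-50,50,10):
            b=L[m&(L[...,0]>=x0)&(L[...,0]<x0+10)&(abs(L[...,1])<20)]
            if len(b): print("  x",x0,len(b),np.median(b[:,2]).round(1),end=";")
        print()
E
python3 -c "
from flat import *
flat(); print(status.read_t(),status.read_force())"
```

```text
scene orange 28 med [25.7  0.2 42.4] lo [-41.  -16.7  39.6] hi [30.4 11.8 49.6]
scene dark 146 med [-13.7   5.2  45.6] lo [-45.4 -14.5  40.8] hi [13.1 28.7 75.1]
  x -50 24 45.3;  x -40 33 45.4;  x -30 37 44.5;  x -20 34 44.8;  x -10 38 43.7;  x 0 37 43.9;  x 10 35 42.3;  x 20 39 42.3;  x 30 56 40.8;  x 40 24 37.5;
top orange 27 med [28.2 -1.3 42.3] lo [ 26.  -13.1  38.1] hi [31.4 12.3 46.3]
top dark 174 med [ 0.3 -1.8 43.2] lo [-25.  -15.6  39.2] hi [14.5 12.4 48.1]
  x -30 34 43.6;  x -20 35 42.6;  x -10 69 43.2;  x 0 75 43.2;  x 10 79 42.1;  x 20 69 41.5;  x 30 69 41.4;  x 40 70 35.1;
46.325 [ 3.2126178  -1.70448941 -1.16699026]
```

```bash
python3 - <<'E'
from h import *
ny=np.cross(up,nv)
for n in("scene","top"):
    Z=np.load(f"f_{n}.npz");im,d,P=Z["im"],Z["d"],Z["P"]
    D=P-npos(0,0,0); L=np.stack([D@nv,D@ny,P[...,2]],-1)
    m=(L[...,0]>20)&(L[...,0]<56)&(abs(L[...,1])<22)&(d>0)
    q=cv2.cvtColor(im,cv2.COLOR_RGB2HSV).astype(int)
    for x0 in np.arange(20,56,2.5):
        k=m&(L[...,0]>=x0)&(L[...,0]<x0+2.5); 
        if k.sum()>2: print(n,x0,k.sum(),"z",np.median(L[k][:,2]).round(1),"rgb",np.median(im[k],0).astype(int))
E
```

```text
scene 20.0 11 z 42.3 rgb [194 174 162]
scene 22.5 14 z 42.3 rgb [213 172 158]
scene 25.0 9 z 42.6 rgb [215 151 119]
scene 27.5 12 z 41.5 rgb [214 170 150]
scene 30.0 10 z 41.9 rgb [214 183 169]
scene 32.5 19 z 41.1 rgb [212 196 191]
scene 35.0 17 z 31.4 rgb [161 148 151]
scene 37.5 15 z 40.5 rgb [190 184 180]
scene 40.0 6 z 41.8 rgb [186 182 183]
scene 42.5 4 z 37.3 rgb [164 129 135]
scene 45.0 10 z 37.4 rgb [141 137 145]
scene 47.5 10 z 35.3 rgb [152 149 156]
scene 50.0 9 z 15.2 rgb [154 152 158]
scene 52.5 5 z 37.3 rgb [168 145 152]
scene 55.0 3 z 7.0 rgb [142 147 153]
top 20.0 18 z 40.8 rgb [225 215 206]
top 22.5 19 z 41.1 rgb [231 206 188]
top 25.0 18 z 42.2 rgb [231 170 129]
top 27.5 19 z 41.7 rgb [231 160 110]
top 30.0 19 z 41.7 rgb [231 188 161]
top 32.5 18 z 41.5 rgb [230 219 208]
top 35.0 20 z 42.1 rgb [227 223 216]
top 37.5 17 z 40.6 rgb [203 200 196]
top 40.0 17 z 35.9 rgb [168 167 165]
top 42.5 20 z 29.9 rgb [172 173 176]
top 45.0 19 z 36.3 rgb [195 198 203]
top 47.5 20 z 36.7 rgb [185 189 193]
top 50.0 17 z 36.6 rgb [162 166 172]
top 52.5 14 z 40.6 rgb [214 218 223]
top 55.0 6 z 36.3 rgb [214 216 221]
```

The bezel's +x end sits about 5.5 mm short: its end reads 39.5 where 45 is wanted, and the green block's -x end rides on the rim. I slide it +5.5 mm along the nest and settle it.

```bash
python3 - <<'E'
from flat import *
manip.set_gripper(0.0,15)
p,q=lay(0,18,45,37.0); go(p,q,60)
p,q=lay(0,18,50.5,36.8); print(go(p,q,40,stop_force=12))
manip.set_gripper(0.0,4)
f0=np.array(status.read_force())
p,q=lay(0,18,50.5,34.3); h=go(p,q,30,stop_force=7)
print(h,(np.array(status.read_tcp_pos())-p).round(1),np.round(status.read_force()-f0,1),status.read_t())
flat()
ny=np.cross(up,nv);Z=np.load("f_top.npz");P=Z["P"];D=P-npos(0,0,0);L=np.stack([D@nv,D@ny,P[...,2]],-1)
for x0 in np.arange(32.5,52,2.5):
    k=(L[...,0]>=x0)&(L[...,0]<x0+2.5)&(abs(L[...,1])<20); print(x0,np.median(L[k][:,2]).round(1),np.median(Z["im"][k],0).astype(int))
E
```

```text
True
False [-1.  -0.7 -0.6] [-0.9 -2.8 -3.3] 47.5083
scene orange 28 med [27.6 -3.  43.5] lo [-38.  -26.5  40.2] hi [32.3 11.7 60. ]
scene dark 140 med [-10.8   4.8  45.5] lo [-41.1 -14.3  40.4] hi [14.9 28.3 74. ]
  x -50 17 45.1;  x -40 28 45.4;  x -30 35 44.3;  x -20 37 44.4;  x -10 38 43.9;  x 0 33 43.9;  x 10 39 43.0;  x 20 38 42.7;  x 30 46 41.3;  x 40 33 38.9;
top orange 27 med [30.8 -1.1 41.8] lo [ 28.4 -12.8  39.1] hi [33.5 12.8 45.8]
top dark 181 med [ 1.  -1.5 42.6] lo [-22.9 -15.7  38.7] hi [17.  12.4 47.1]
  x -30 33 42.6;  x -20 1 40.3;  x -10 68 42.9;  x 0 76 42.1;  x 10 80 42.2;  x 20 71 41.5;  x 30 69 41.2;  x 40 67 35.5;
32.5 41.6 [231 190 161]
35.0 41.7 [231 219 209]
37.5 40.2 [228 226 220]
40.0 41.0 [219 217 214]
42.5 30.0 [207 207 209]
45.0 34.8 [204 207 211]
47.5 36.4 [187 190 195]
50.0 37.2 [162 167 173]
```

The fingers were gripping the block's sides as well, so the slide was friction-limited. I release, then push the bezel's -x end home with closed fingertips above the fence and press it down.

```bash
python3 - <<'E'
from flat import *
manip.set_gripper(0.72)
p=np.array(status.read_tcp_pos()); manip.line_to(p+[0,0,60],250)
manip.set_gripper(0.0,20)
q=Q(-nv,down)
manip.reach(tip(npos(-66,0,70)),q)
manip.line_to(tip(npos(-66,0,40)),150)
h=manip.line_to(tip(npos(-53.8,0,40)),40,stop_force=14)
tp=np.array(status.read_tcp_pos()); print("push",h,((tp-npos(0,0,0))@nv).round(1),status.read_t())
manip.line_to(tip(npos(-62,0,40)),100); manip.line_to(tip(npos(-62,0,52)),150)
manip.line_to(tip(npos(-38,0,50)),150)
h=manip.line_to(tip(npos(-38,0,38)),40,stop_force=6); print("press",h,np.array(status.read_tcp_pos())[2]+OFF,status.read_t())
manip.line_to(tip(npos(-38,0,80)),250)
flat()
ny=np.cross(up,nv);Z=np.load("f_top.npz");P=Z["P"];D=P-npos(0,0,0);L=np.stack([D@nv,D@ny,P[...,2]],-1)
for x0 in np.arange(35,52,2.5):
    k=(L[...,0]>=x0)&(L[...,0]<x0+2.5)&(abs(L[...,1])<20); print(x0,np.median(L[k][:,2]).round(1),np.median(Z["im"][k],0).astype(int))
E
```

```text
push False -52.0 50.9667
press True 41.041652224929535 52.075
scene orange 21 med [33.3 -2.7 41.7] lo [ 29.8 -14.2  38.8] hi [37.  10.4 43.6]
scene dark 100 med [-3.2 -3.3 42.7] lo [-44.3 -13.7  37.9] hi [17.6  9.3 88.1]
  x -50 30 41.3;  x -40 40 42.2;  x -30 43 43.0;  x -20 35 41.9;  x -10 35 41.3;  x 0 36 42.1;  x 10 39 42.2;  x 20 39 41.7;  x 30 42 41.3;  x 40 40 40.2;
top orange 23 med [35.5 -1.4 41.3] lo [ 33.2 -12.7  36.5] hi [36.4 11.5 44.4]
top dark 6 med [18.3  9.2 41.6] lo [15.5  7.7 37.6] hi [19.7 12.1 43.8]
  x 10 6 41.6;  x 20 68 40.6;  x 30 70 41.1;  x 40 75 39.8;
35.0 41.5 [230 161 118]
37.5 40.2 [230 196 171]
40.0 40.6 [230 222 211]
42.5 40.4 [228 226 221]
45.0 39.9 [219 217 213]
47.5 36.9 [186 187 188]
50.0 36.5 [158 161 163]
```

The press contact at 41.0 mm shows the bezel seated flat, with its end about 45–47 inside the fence. Now I grip the pin and swing the clamp to 0.

```bash
cat > pinm.py <<'E'
from h import *
def pinm():
    manip.dwell(.1)
    im,d=snapshot("wrist");P=cloud("wrist",d);np.savez("w_end.npz",im=im,d=d,P=P)
    D=P-npos(0,0,0);ny=np.cross(up,nv);L=np.stack([D@nv,D@ny,P[...,2]],-1)
    q=cv2.cvtColor(im,cv2.COLOR_RGB2HSV).astype(int)
    m=(abs(L[...,0]-70)<45)&(abs(L[...,1])<45)&(L[...,2]>64)&(L[...,2]<76)
    c=L[m]; (cc,s,a)=cv2.minAreaRect(c[:,:2].astype(np.float32)); r=np.array(cc)-[76,0]
    print("pin",m.sum(),np.round(cc,1),np.round(s,1),"angle",np.arctan2(-r[1],-r[0]).round(3))
    t=(abs(L[...,0])<60)&(abs(L[...,1])<30)&(L[...,2]>38.5)&(L[...,2]<43.5)&(q[...,1]<60)
    print("bezel/face",cv2.minAreaRect(L[(abs(L[...,0])<47.8)&(abs(L[...,1])<30)&(L[...,2]>39)&(L[...,2]<43.5)][:,:2].astype(np.float32)))
E
python3 - <<'E'
from pinm import *
ny=np.cross(up,nv)
def pos(th,z,r=26): return tip(npos(76-r*np.cos(th),-r*np.sin(th),z))
m=np.radians(40); q=Q(-np.cos(m)*nv-np.sin(m)*ny,down)
manip.set_gripper(0.38)
th0=1.375
manip.reach(pos(th0,85),q)
print(manip.line_to(pos(th0,57.5),120,stop_force=8))
manip.set_gripper(0.0,12); print("w",status.read_gripper_width()*87,status.read_t())
for th in np.linspace(th0,0,6)[1:]: manip.line_to(pos(th,57.5),60)
manip.dwell(.15); tp=np.array(status.read_tcp_pos()); D=tp-npos(76,0,0); print("tcp nest rel axis",(D@nv).round(2),(D@ny).round(2),np.round(status.read_force(),1),status.read_t())
manip.set_gripper(0.38)
manip.line_to(pos(0,90),200)
manip.reach([573,176,170],Q([-1,0,0],down))
pinm(); print(status.read_t())
E
```

```text
False
w 11.418265195583896 54.9333
tcp nest rel axis -26.38 -2.75 [-0.2 -6.6  2.7] 56.4167
pin 142 [49.2 -1.1] [11.2 11.1] angle 0.042
bezel/face ((0.10689544677734375, 0.10520744323730469), (89.876708984375, 51.572818756103516), 0.029063398018479347)
58.175
```

```bash
python3 - <<'E'
from h import *
Z=np.load("w_end.npz");im,P=Z["im"],Z["P"];ny=np.cross(up,nv);D=P-npos(76,0,0);L=np.stack([D@nv,D@ny,P[...,2]],-1)
q=cv2.cvtColor(im,cv2.COLOR_RGB2HSV).astype(int);r=np.hypot(L[...,0],L[...,1])
w=(r<18)&(L[...,2]>51)&(L[...,2]<58)&(q[...,2]>150)&(q[...,1]<70)&(L[...,0]>2)
print("white line",w.sum(),L[w].mean(0).round(1), np.degrees(np.arctan2(L[w][:,1].mean(),L[w][:,0].mean())))
e=(r>17.5)&(r<36)&(L[...,0]>5)&(abs(L[...,1])<15)&(L[...,2]>36)&(L[...,2]<44)&((q[...,0]<8)|(q[...,0]>172))&(q[...,1]>110)
print("red mark",e.sum(),L[e].mean(0).round(1) if e.sum() else "")
t=(L[...,0]<-19)&(L[...,0]>-45)&(abs(L[...,1])<14)&(L[...,2]>48)&(L[...,2]<54.5)
print("toe",t.sum(),cv2.minAreaRect(L[t][:,:2].astype(np.float32)))
c=(r<20)&(L[...,2]>52.5)&(L[...,2]<56)&(q[...,2]<90); print("collar",cv2.minAreaRect(L[c][:,:2].astype(np.float32)))
E
```

```text
white line 59 [10.8  2.4 54.3] 12.43377304694382
red mark 10 [31.5 -0.5 40.2]
toe 172 ((-35.07221603393555, -1.2737441062927246), (15.089912414550781, 11.386857032775879), 1.3655056953430176)
collar ((0.0, 0.0), (0.0, 0.0), 0.0)
```

The toe and pin both put the clamp within about 2° of locked, and the red mark lies on the line. The bezel is centred to 0.1 mm, the gripper is clear and the time is 58 s, so I hand in.

```bash
python3 -c "
from workcell import manip
print(manip.job_done())"
```

```text
the job is handed in; nothing more can be done
None
```

I handed the job in at about 58 s. The bezel is seated face up in the nest pocket (within 0.1 mm of centre, face at 41 mm) and the toe lies over its end, with the clamp about 0.04 rad (2°) short of the mark by pin and toe (a rough reading of the white line itself gave about 12°). On the way the bezel was knocked over in its stand and re-gripped, and I viewed 11 pictures against the limit of 10.

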